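Swap the weighed can on the bench scale

ROBOT

A 7-joint arm with a two-finger parallel gripper is mounted at the origin on the work surface. World frame = base frame: x ahead of the robot, y to its left, z up, the work surface at z = 0. Lengths are in m, angles in rad, forces in N, time in s.
With the tool pointing down it reaches from about 0.4 to 0.85 m from the base axis. Payload 4.5 kg.
Tool frame: the origin (TCP) lies midway between the tips of the shut fingers; the grasp point (between the pads) lies 19 mm behind it; z points along the fingers, y is the line along which they close (so a half turn about z gives the same grasp; the last joint's range is limited). The gripper opens to 88 mm and grips with 3 to 60 N. Pads are 18 mm wide; open, the fingers measure 123 mm over their backs; the gripper's body (75 mm by 187 mm) begins 45 mm behind the grasp point.
Start: joints at [1.265, 0.689, -0.195, 1.565, 0.157, 0.902, -0.215], TCP at [0.208, -0.589, 0.239] pointing down, gripper open.
Joint ranges: [-3.01, 3.01], [-0.46, 2.08], [-1.47, 1.51], [0.13, 2.56], [-1, 4.14], [0.04, 2.09], [-2.66, 2.66]. Speed limits (rad/s): [2.57, 2.57, 3.14, 3.14, 3.14, 3.14, 3.14].

INTERFACE

Orientations are given as a unit quaternion [x, y, z, w].
In Python, from plant import r gives the robot as it stands.
- The arm moves only by the tool move_arm, never from a script. Its argument "targets" is a list that holds one entry, the list of rows, each a list of 7 numbers: the opening, from 0 (shut) to 1 (fully open), then the shift along the tool's x, y, z in mm, then the turn, a rotation vector about the tool's x, y, z in degrees. In form: [[[claw, dx, dy, dz, ax, ay, az], ...]]. A call has 1 to 10 rows; each row is the pose to reach, as a shift and turn from the pose commanded when the call began, along the tool's axes at that moment; what a row does not reach only later rows make up. A row lasts 1/8 s, in which the tool goes at most 62.5 mm and 10.7 degrees, less where a joint would pass 70% of its speed; a pose out of reach is approached as far as the arm can. A call with a gripper value outside its range is refused whole. The fingers move at their own pace and stop on an object; "newtons" is the grip in N (left out, the last holds). Time passes only in rows, so rows that repeat a pose let the fingers close. It gives the time, the measured TCP pose, the force, the opening and the grip force at its end, in the units of the state.
- r.get_state(): the state, without advancing time (a new reading comes with each control period).
- r.snapshot(name): name is "scene" or "top"; returns the picture (384x512x3 uint8, red, green, blue); there is no depth.
- r.camera_info(name): a dict with "fx", "fy", "cx", "cy" (pixels), "k1" (the pictures are not rectified: a ray, as slopes to the right and down, at radius r is drawn at 1 + k1 r^2 times it, then the intrinsics apply), "R" (3x3) and "t" (3): a world point X has camera coordinates R X + t. Camera axes: x right, y down, z forward; pixel columns grow to the right and rows downward; lengths in m; the calibration is good to about 2 mm. A picture is of the moment at which its call begins. camera_info takes no time and is no camera call.
- r.finish_job(): hands the job in; it is judged then, once.
The state is a dict: "clock": time; "q": joint angles; "qd": joint speeds; "joint_torque": joint torques, N m; "tool_pos": TCP position; "eef_rot": TCP orientation; "contact_force": force on the tool from outside, world axes, zero at the start; "moment": the same for the moment, N m; "opening": opening from 0.0 (shut) to 1.0 (fully open); "finger_force": force on a finger pad.
Only numpy, scipy, OpenCV 4.12 (cv2) and the standard library are available. Lean on these libraries where they do the work, as an engineer would, in place of code of your own. Each camera call takes 0.05 s, during which the arm holds its last target. There are 200 camera calls.

TASK

The red-lidded can has been weighed: lift it off the scale by its handle, under the lamp, and stand it in the middle of the green pad. With nothing on the pan, press the scale's orange zeroing pedal all the way down to its stop and let it come up again, then take the blue-lidded can from the wooden stand and stand it in the middle of the pan. Keep both cans upright, set them down instead of dropping them, do not bump the lamp, and leave the jar, bottle, pliers and tray of earring parts where they are.

Things in the scene. Friction and masses are not known exactly. Their poses are not given: they have to be found in the camera images.
- scale: grey bench scale, housing 160 (x, from -65 to +95) x 170 (y) x 40 high. Origin on the table under the pan's centre; its -x side carries the orange pedal and faces roughly to the robot. It is fixed
- pan (a point): centre of the top face of the scale's round steel pan, diameter 130, 55 above the table, flat without a rim; axes as the scale's
- zero_pedal (a joint): orange hinged zeroing pedal on the scale's -x side, 55 long (along x) and 70 wide, hinged on a level axis along the scale's y, 68 in front of the pan's centre and 36 above the table. 0 = up (level), 0.30 rad = down on its stop. A spring pushes it up: about 10 N at the press point holds it on the stop
- pedal_press (a point): where to press: on the black rubber strip on top of the pedal, 42 from its hinge, 41 above the table while up; moves down about 12 as the pedal goes to its stop
- lamp: bench lamp fixed behind the scale, its head over the pan. Origin on the table about under the pan's centre, x away from the robot. White head: x -10 to 100, y -90 to 90, z 285 to 320 in this frame. Post of diameter 14 at x 170, y 70, up to 367. It blocks a tool coming straight down on a can on the pan; one tilted 28 to 45 degrees, leaning back to the robot in the x-z plane, fits under it
- red_can: aluminium can with closed red lid, diameter 75, height 62, 0.4 kg. A rigid arched handle over the lid, in the can's x-z plane, carries a level black grip bar along the can's x: 44 long, 14 wide (y), 14 high, its centre 100 above the underside, on the can's axis; 31 free between lid and bar. Origin: centre of the underside, z up. Starts on the pan, handle roughly along the scale's x
- blue_can: aluminium can with closed blue lid, diameter 75, height 62, 0.3 kg. A rigid arched handle over the lid, in the can's x-z plane, carries a level black grip bar along the can's x: 44 long, 14 wide (y), 14 high, its centre 100 above the underside, on the can's axis; 31 free between lid and bar. Origin: centre of the underside, z up. Starts on the stand
- pad: flat round green pad, diameter 130, 6 thick, fixed on the table beside the scale (left or right). Origin: centre of its underside
- stand: square light wooden block 130 x 130 x 30 high, fixed, on the other side of the scale; the blue-lidded can starts on it. Origin: centre of its underside
- jar: bystander: glass jar with a plum cap, diameter 68, 140 high. Origin: centre of its underside
- bottle: bystander: white bottle with blue label and red cap, diameter 56, 150 high. Origin: centre of its underside
- pliers: bystander: small pliers with red handles lying flat, 155 long (along its x), 56 wide, 12 high. Origin: under the middle
- tray: bystander: yellow compartment tray of earring parts, 220 (x) x 180 (y) x 25 high. Origin: centre of its underside
There are look-alikes about, which are no part of the job. What is shaped like the red_can but purple or turquoise is not meant.

How it is judged:
On the way, in this order (a step that is already met when the one before it is completed fails the run):
1. the red-lidded can stands upright and released on the green pad, at rest (horizontal distance between red_can and pad below 0.03 m and z of red_can in the frame of pad between 0 and 0.012 m and angle between red_can's own z axis and vertical below 0.1 rad and linear speed of red_can below 0.03 m/s and contact force between red_can and the fingers below 0.1 N), for 0.2 s.
2. with both cans clear of the pan, the pedal is pressed down to its stop (value of joint zero_pedal above 0.27 rad and horizontal distance between each of red_can, blue_can and pan above 0.09 m), for 0.1 s.
3. the blue-lidded can stands upright and released on the pan, at rest (horizontal distance between blue_can and pan below 0.03 m and z of blue_can in the frame of pan between -0.006 and 0.006 m and angle between blue_can's own z axis and vertical below 0.1 rad and linear speed of blue_can below 0.03 m/s and contact force between blue_can and the fingers below 0.1 N), for 0.2 s.
At the end, for the whole second after the job is handed in: Red-lidded can upright (within 0.1 rad), at rest and released on the green pad, and blue-lidded can likewise on the scale's pan, each with its axis within 30 mm of the centre of what it stands on, so that its base does not overhang; the pedal is up again (below 0.04 rad) (all of step 1 and all of step 3 and value of joint zero_pedal below 0.04 rad); the robot touches nothing.
It fails at once if the red-lidded can is dropped (falls free, touching nothing, faster than 0.5 m/s) (contact force between red_can and anything else below 0.02 N and linear speed of red_can above 0.5 m/s).
It fails at once if the blue-lidded can is dropped (falls free, touching nothing, faster than 0.5 m/s) (contact force between blue_can and anything else below 0.02 N and linear speed of blue_can above 0.5 m/s).
It fails at once if a can is tipped by more than 0.6 rad (angle between any of red_can, blue_can's own z axis and vertical above 0.6 rad).
It fails at once if the lamp is bumped (more than 6 N) (contact force between lamp and anything else above 6 N).
It fails at once if the jar, bottle, pliers or tray is moved by more than 25 mm or the jar or bottle tipped (distance of any of jar, bottle, pliers, tray from where it was at the start of the episode above 0.025 m or angle between any of jar, bottle's own z axis and vertical above 0.4 rad).
It also fails if it takes over 64 s, if anything falls off the work surface, if the arm or the gripper's body presses on something with over 40 N, if the wrist force passes 120 N, or if a joint passes its speed limit or range.

## Working session

There is one attempt and no reset: what is moved stays moved. The work goes in short steps, Python scripts to look and compute and a tool call to move; the robot and the scene stay as the last step left them, time stands still between calls to the robot, and variables do not carry over. Pictures are saved under pics/ and viewed, at most 10 in all, crops included, and the job is handed in when it is done.

Besides the shell and the picture viewer there is one more tool, called by a JSON object that holds its "fn" and its "kwargs", one argument or row to a line. move_arm: Moves the arm, as the interface text tells. Its arguments: {"type":"object","properties":{"targets":{"type":"array","items":{"type":"array","items":{"type":"array","items":{"type":"number"}}}},"newtons":{"type":"number"}},"required":["targets"]}

```bash
ls; mkdir -p pics; python3 - <<'E'
from plant import r
import cv2,numpy as np
ims=[]
for n in("scene","top"):
    im=r.snapshot(n);cv2.imwrite(f"pics/{n}0.png",im[:,:,::-1]);c=r.camera_info(n)
    print(n,{k:np.round(v,4).tolist() for k,v in c.items()})
s=r.get_state();print({k:np.round(v,3).tolist() for k,v in s.items()})
E
```

```text
pics
scene {'fx': 463.3603, 'fy': 463.3603, 'cx': 253.7796, 'cy': 179.0439, 'k1': -0.1368, 'R': [[0.6077, 0.7939, -0.0189], [0.6139, -0.4847, -0.623], [-0.5038, 0.367, -0.782]], 't': [-0.2738, -0.3807, 1.8323]}
top {'fx': 443.984, 'fy': 443.984, 'cx': 256.0179, 'cy': 189.9018, 'k1': -0.0635, 'R': [[0.011, -0.9999, 0.0048], [-0.9797, -0.0117, -0.2002], [0.2003, -0.0025, -0.9797]], 't': [-0.1155, 0.6226, 1.0604]}
{'clock': 0.1, 'q': [1.265, 0.69, -0.195, 1.566, 0.157, 0.903, -0.215], 'qd': [-0.001, -0.002, -0.001, -0.004, -0.001, 0.001, -0.001], 'joint_torque': [-0.004, -52.851, -1.271, -15.384, -0.052, 0.002, 0.0], 'tool_pos': [0.208, -0.589, 0.238], 'eef_rot': [0.986, 0.169, -0.0, -0.001], 'contact_force': [0.057, -0.242, 0.845], 'moment': [-0.028, -0.012, 0.01], 'finger_force': 0.0, 'opening': 1.0}
```

View pics/scene0.png

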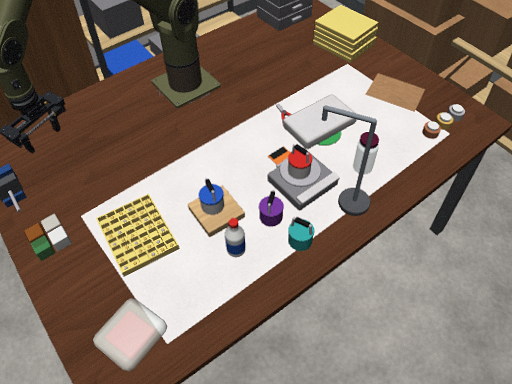

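View pics/top0.png

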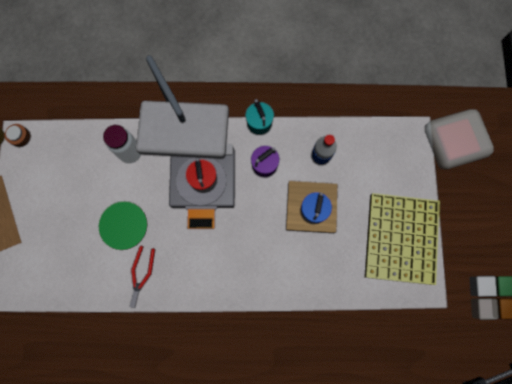

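The top view shows the scene clearly. Red can at (202,176) on the pan, blue can at (317,208) on the wooden stand, purple look-alike at (265,160), turquoise look-alike at (260,117). The pad is at (123,226), the orange pedal at (201,218), and the lamp head at (183,130). The ones meant are the red lid, because it sits on the pan, and the blue lid, because it sits on the stand.

```bash
cat > h.py <<'E'
from plant import r
import cv2,numpy as np
C={n:r.camera_info(n) for n in("scene","top")}
def ray(n,uv):
    c=C[n];K=np.array([[c["fx"],0,c["cx"]],[0,c["fy"],c["cy"]],[0,0,1]])
    p=cv2.undistortPoints(np.array([[uv]],float),K,np.array([c["k1"],0,0,0]))[0,0]
    R=np.array(c["R"]);d=R.T@[p[0],p[1],1];return -R.T@np.array(c["t"]),d/np.linalg.norm(d)
def plane(n,uv,z):
    o,d=ray(n,uv);return o+d*(z-o[2])/d[2]
def tri(a,b):
    (o1,d1),(o2,d2)=ray("scene",a),ray("top",b)
    s=np.linalg.lstsq(np.c_[d1,-d2],o2-o1,rcond=None)[0]
    p,q=o1+s[0]*d1,o2+s[1]*d2;return (p+q)/2,np.linalg.norm(p-q)
HSV={"red":((0,150,90),(6,255,255)),"blue":((106,150,90),(122,255,255)),"green":((55,130,60),(75,255,255)),
"orange":((7,200,120),(14,255,255)),"wood":((12,60,120),(20,170,255))}
def blobs(im,c,box):
    m=cv2.inRange(cv2.cvtColor(im,cv2.COLOR_RGB2HSV),*map(np.array,HSV[c]));k=np.zeros_like(m)
    x0,y0,x1,y1=box;k[y0:y1,x0:x1]=m[y0:y1,x0:x1]
    cs,_=cv2.findContours(k,cv2.RETR_EXTERNAL,cv2.CHAIN_APPROX_NONE)
    return sorted(cs,key=cv2.contourArea)[::-1]
def hullc(im,c,box):
    h=cv2.convexHull(np.vstack([b for b in blobs(im,c,box) if cv2.contourArea(b)>8]))
    return h
E
python3 - <<'E'
from h import *
S=r.snapshot("scene");T=r.snapshot("top")
B={"red":((280,145,320,185),(180,155,222,198)),"blue":((190,175,230,220),(295,185,340,230)),"green":((305,110,350,150),(90,195,155,255)),"orange":((262,140,296,170),(180,200,222,235)),"wood":((180,180,250,240),(280,175,345,240))}
for c,(bs,bt) in B.items():
    for n,im,b in(("scene",S,bs),("top",T,bt)):
        try:
            h=hullc(im,c,b);rc=cv2.minAreaRect(h);e=cv2.fitEllipse(h) if len(h)>5 else None
            print(c,n,"rect",np.round(np.array(rc[0]+rc[1]),1),round(rc[2]),"ell",np.round(np.array(e[0]+e[1]),1) if e else '',[np.round(p).astype(int).tolist() for p in cv2.boxPoints(rc)])
        except Exception as ex: print(c,n,ex)
f=5
a=cv2.resize(T[145:245,170:230],None,fx=f,fy=f,interpolation=cv2.INTER_CUBIC)[:300*2]
def crop(im,x,y,w=50,h=50,f=8): return cv2.resize(im[y:y+h,x:x+w],(400,300*1) if 0 else (w*f,h*f),interpolation=cv2.INTER_CUBIC)
g=np.vstack([np.hstack([crop(T,177,150,50,37),crop(T,292,190,50,37)]),np.hstack([crop(S,275,140,50,37),crop(S,187,178,50,37)])])
cv2.imwrite("pics/crop1.png",g[:,:,::-1]);print(g.shape)
E
```

```text
red scene rect [299.4 159.   23.5  16.8] 16 ell [299.7 158.1  18.8  23.5] [[286, 164], [290, 148], [313, 154], [308, 170]]
red top rect [200.7 174.4  28.2  28.6] 63 ell [200.7 174.4  28.8  29.3] [[182, 168], [207, 155], [220, 181], [194, 193]]
blue scene rect [210.7 194.2  19.2  23.5] 76 ell [210.6 194.1  19.9  23.8] [[197, 188], [220, 182], [224, 201], [202, 206]]
blue top rect [316.  207.5  27.6  27.6] 45 ell [316.  207.3  28.3  28.6] [[297, 208], [316, 188], [336, 208], [316, 227]]
green scene rect [330.1 140.    6.4  23.3] 61 ell [330.  138.6   8.7  23.8] [[318, 143], [339, 132], [342, 137], [322, 149]]
green top rect [122.5 225.   44.5  47.4] 45 ell [122.4 225.3  45.4  48. ] [[90, 226], [124, 193], [155, 224], [122, 258]]
orange scene need at least one array to concatenate
orange top rect [191. 214.   6.   4.] 90 ell [191.  213.8   4.5   7.5] [[189, 211], [193, 211], [193, 217], [189, 217]]
wood scene rect [215.5 208.2  35.6  45.6] 60 ell [215.5 208.9  45.5  54.9] [[187, 204], [227, 181], [244, 212], [205, 235]]
wood top rect [312.2 205.9  48.8  47.9] 3 ell [310.5 205.   55.3  72.3] [[287, 229], [289, 181], [338, 183], [335, 231]]
(592, 800, 3)
```

View pics/crop1.png

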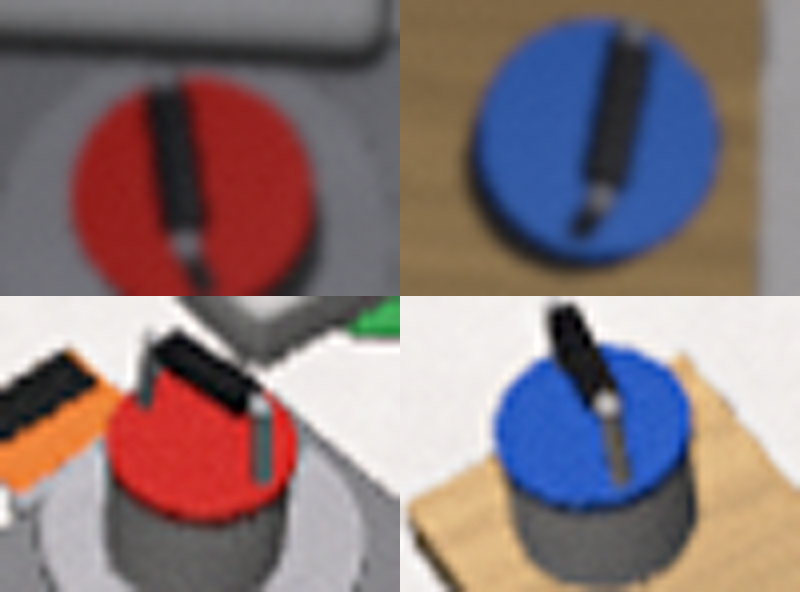

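The crop confirms it: the red can, with its black bar, stands on the steel pan. Its bar centre is at about (199,169) in top and (300,149) in scene. The blue can is on the wood, with its bar at about (319,204) in top and (209,185) in scene. Next I measure the bars, pad, pedal and pan.

```bash
cat >> h.py <<'E'
def dark(im,box,v=60):
    m=(im.max(2)<v).astype(np.uint8);k=np.zeros_like(m);x0,y0,x1,y1=box;k[y0:y1,x0:x1]=m[y0:y1,x0:x1]
    n,l,st,ce=cv2.connectedComponentsWithStats(k);i=1+st[1:,4].argmax()
    p=np.argwhere(l==i)[:,::-1].astype(np.float32);rc=cv2.minAreaRect(p);return p.mean(0),rc,len(p)
E
python3 - <<'E'
from h import *
S=r.snapshot("scene");T=r.snapshot("top")
for c,bs,bt in(("red",(292,141,310,155),(193,158,206,181)),("blue",(203,176,215,193),(312,188,325,215))):
    a,ra,na=dark(S,bs);b,rb,nb=dark(T,bt)
    p,e=tri(a,b);q,e2=tri(ra[0],rb[0])
    print(c,"bar",np.round(a,1),na,np.round(b,1),nb,"->",np.round(p,4),"miss",round(e,4),"rect",np.round(q,4),round(e2,4))
    bp=cv2.boxPoints(rb);bp=bp if np.linalg.norm(bp[0]-bp[1])>np.linalg.norm(bp[1]-bp[2]) else np.roll(bp,-1,0)
    u=(plane("top",(bp[0]+bp[3])/2,p[2])-plane("top",(bp[1]+bp[2])/2,p[2]))[:2];print("  len",np.linalg.norm(u),"dir deg mod180",np.degrees(np.arctan2(u[1],u[0]))%180,"w",rb[1])
for c,a,b in(("redlid",(299.7,158.1),(200.7,174.4)),("bluelid",(210.6,194.1),(316,207.3))):
    print(c,np.round(tri(a,b)[0],4),tri(a,b)[1])
print("pad",np.round(plane("top",(122.4,225.3),.006),4), "pad dia",[np.linalg.norm(plane("top",(122.4-d,225.3),.006)-plane("top",(122.4+d,225.3),.006)) for d in(23.3,)])
from h import HSV
HSV["orange"]=((5,150,100),(20,255,255))
for n,im,b in(("scene",S,(255,138,298,172)),("top",T,(180,200,222,235))):
    h=hullc(im,"orange",b);rc=cv2.minAreaRect(h);print("pedal",n,np.round(rc[0],1),np.round(cv2.boxPoints(rc),1).tolist())
    if n=="top":
        print([np.round(plane("top",x,.039),4).tolist() for x in cv2.boxPoints(rc)],np.round(plane("top",rc[0],.039),4))
print("stand top",[np.round(plane("top",x,.03),4).tolist() for x in((287,229),(289,181),(338,183),(335,231))])
g=np.hstack([cv2.resize(x,(400,560),interpolation=cv2.INTER_CUBIC) for x in(T[125:237,160:240],S[120:222,262:262+73])])
cv2.imwrite("pics/crop2.png",g[:,:,::-1])
E
```

```text
red bar [300.3 149. ] 59 [198.4 169.6] 78 -> [0.6515 0.0268 0.1556] miss 0.0011 rect [0.6513 0.0264 0.1571] 0.0017
  len 0.042340276477588236 dir deg mod180 9.059670727810387 w (17.4888973236084, 4.341216087341309)
blue bar [208.9 184.9] 45 [318.6 203.7] 69 -> [ 0.5779 -0.2573  0.1315] miss 0.0018 rect [ 0.5777 -0.2576  0.1316] 0.0023
  len 0.04159784767136223 dir deg mod180 167.91767252210718 w (3.9223227500915527, 17.258220672607422)
redlid [0.6509 0.0272 0.1127] 0.0007486443935360031
bluelid [ 0.5772 -0.2569  0.0856] 0.00046761985087630025
pad [0.5363 0.2421 0.006 ] pad dia [np.float64(0.12393743772957995)]
pedal scene [279.4 157.4] [[267.79998779296875, 155.3000030517578], [288.29998779296875, 149.60000610351562], [291.0, 159.39999389648438], [270.5, 165.10000610351562]]
pedal top [200.5 218.5] [[188.0, 210.0], [213.0, 210.0], [213.0, 227.0], [188.0, 227.0]]
[[0.5741, 0.0654, 0.039], [0.5749, 0.0012, 0.039], [0.5312, -0.0001, 0.039], [0.5304, 0.0636, 0.039]] [0.5526 0.0325 0.039 ]
stand top [[0.5293, -0.1891, 0.03], [0.6555, -0.1946, 0.03], [0.6517, -0.3234, 0.03], [0.5254, -0.3125, 0.03]]
```

View pics/crop2.png

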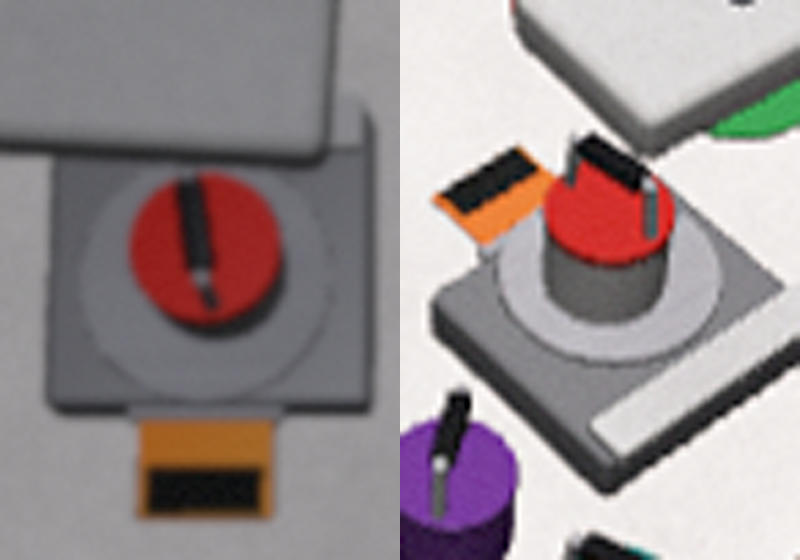

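The crop shows the pan disc centred at about (200.8,180) in top and the pedal's black strip centred at about (200.4,222.6). The lamp head's front edge runs from (160,154) to (225,157). Bar heights come out at 0.156 and 0.131, against 0.155 and 0.130 expected, so the measurements hold up.

```bash
cat >> h.py <<'E'
from scipy.spatial.transform import Rotation as Ro
def tool(tilt,yaw):
    t,p=np.radians([tilt,yaw]);z=np.array([np.sin(t)*np.cos(p),np.sin(t)*np.sin(p),-np.cos(t)]);y=np.array([np.sin(p),-np.cos(p),0])
    return Ro.from_matrix(np.c_[np.cross(y,z),y,z])
def rel(pts):
    "pts: (grasp point xyz, tilt, yaw); prints rows' shift (mm) and turn (deg) from the present pose"
    s=r.get_state();R0=Ro.from_quat(s["eef_rot"]);p0=np.array(s["tool_pos"])
    for g,t,y in pts:
        R=tool(t,y);p=np.array(g)+.019*R.as_matrix()[:,2]
        print("TCP",np.round(p,3),"shift",np.round(R0.inv().apply(p-p0)*1e3,1),"turn",np.round((R0.inv()*R).as_rotvec(degrees=True),1))
E
python3 - <<'E'
from h import *
P=lambda uv,z:np.round(plane("top",uv,z),4)
print("pan",P((200.8,180),.055),"press",P((200.4,222.6),.041))
e=P((160+368/5-.4,125+408/5-.4),.038)-P((160+50/5-.4,125+406/5-.4),.038);print("scale front",e,np.degrees(np.arctan2(e[0],-e[1])))
print("lamp front top edge",P((160,154),.32),P((225,157),.32),"corners",P((228,102),.32))
R=tool(38,9).as_matrix();b=np.array([.6515,.0268,.1555])
rel([((.35,-.35,.36),20,0),((.45,-.05,.34),38,9),(b-.16*R[:,2],38,9),(b,38,9)])
E
```

```text
pan [0.6498 0.0333 0.055 ] press [0.5418 0.0322 0.041 ]
scale front [ 0.001  -0.1638  0.    ] 0.349786738116197
lamp front top edge [0.6416 0.0829 0.32  ] [ 0.6369 -0.0459  0.32  ] corners [ 0.7526 -0.049   0.32  ]
TCP [ 0.356 -0.35   0.342] shift [ 219.5 -176.1 -103.6] turn [-3.4 19.8 19.3]
TCP [ 0.462 -0.048  0.325] shift [ 419.1 -425.6  -86.3] turn [-3.5 37.9 10.1]
TCP [0.566 0.013 0.267] shift [ 537.8 -448.7  -27.9] turn [-3.5 37.9 10.1]
TCP [0.663 0.029 0.141] shift [ 634.7 -430.7   98.2] turn [-3.5 37.9 10.1]
```

{"fn": "move_arm", "kwargs": {
  "targets": [
    [[1,110,-88,-52,-1.7,10,9.7],[1,220,-176,-104,-3.4,20,19.3],[1,220,-176,-104,-3.4,20,19.3],[1,220,-176,-104,-3.4,20,19.3],[1,220,-176,-104,-3.4,20,19.3],[1,270,-239,-99,-3.4,25,17],[1,320,-301,-95,-3.5,29,15],[1,370,-363,-91,-3.5,34,12],[1,419,-426,-86,-3.5,38,10],[1,419,-426,-86,-3.5,38,10]]
  ]
}}

```text
clock: 1.55
tool_pos: [0.4529, -0.0877, 0.3521]
eef_rot: [0.947, 0.075, 0.31, -0.031]
contact_force: [1.2, -0.5, -0.3]
opening: 1.001
finger_force: 0.0
```

```bash
python3 - <<'E'
from h import *
R=tool(38,9).as_matrix();b=np.array([.6515,.0268,.1555])
rel([(b-.16*R[:,2],38,9),(b-.06*R[:,2],38,9),(b,38,9)])
print(np.round(r.get_state()["q"],2))
E
```

```text
TCP [0.566 0.013 0.267] shift [ 51.6 -80.5 145.2] turn [-0.7  1.7 -0.2]
TCP [0.627 0.023 0.188] shift [ 54.5 -79.3 245.2] turn [-0.7  1.7 -0.2]
TCP [0.663 0.029 0.141] shift [ 56.3 -78.7 305.2] turn [-0.7  1.7 -0.2]
[ 0.95  0.23 -0.84  2.36 -0.99  0.04 -0.25]
```

{"fn": "move_arm", "kwargs": {
  "targets": [
    [[1,26,-40,70,-0.7,1.7,0],[1,52,-80,145,-0.7,1.7,0],[1,52,-80,145,-0.7,1.7,0],[1,52,-80,145,-0.7,1.7,0],[1,52,-80,145,-0.7,1.7,0]]
  ]
}}

```text
clock: 2.17
tool_pos: [0.5861, 0.0105, 0.315]
eef_rot: [0.954, 0.08, 0.289, -0.03]
contact_force: [0.2, 0.3, -0.0]
opening: 1.001
finger_force: 0.0
```

```bash
python3 - <<'E'
from h import *
R=tool(38,9).as_matrix();b=np.array([.6515,.0268,.1555])
rel([(b-.16*R[:,2],38,9),(b-.06*R[:,2],38,9),(b,38,9)])
print(np.round(r.get_state()["q"],2))
E
```

```text
TCP [0.566 0.013 0.267] shift [-43.2  -5.6  29.4] turn [-0.9  4.2  0.2]
TCP [0.627 0.023 0.188] shift [-35.9  -4.  129.1] turn [-0.9  4.2  0.2]
TCP [0.663 0.029 0.141] shift [-31.4  -3.  188.9] turn [-0.9  4.2  0.2]
[ 0.    0.38 -0.08  2.15 -1.    0.04 -0.48]
```

The wrist sits at its joint 6 and joint 5 limits, because joint 6 can only tilt one way from this branch. The lean needs joint 5 near π, so I'll back off and turn the tool half a turn. First I test which direction raises joint 5.

{"fn": "move_arm", "kwargs": {
  "targets": [
    [[1,-25,0,-35,0,0,0],[1,-50,0,-70,0,0,0],[1,-50,0,-70,0,0,10],[1,-50,0,-70,0,0,20],[1,-50,0,-70,0,0,20]]
  ]
}}

```text
clock: 2.8
tool_pos: [0.5052, -0.0061, 0.3456]
eef_rot: [0.953, -0.088, 0.279, -0.079]
contact_force: [0.5, 1.2, 0.4]
opening: 0.999
finger_force: 0.0
```

```bash
python3 - <<'E'
from h import *
s=r.get_state();print(np.round(s["q"],3),np.round(Ro.from_quat(s["eef_rot"]).as_matrix(),2).tolist())
E
```

```text
[ 0.038  0.223 -0.074  2.291 -0.988  0.082 -0.819] [[0.83, -0.12, 0.55], [-0.21, -0.97, 0.1], [0.52, -0.2, -0.83]]
```

{"fn": "move_arm", "kwargs": {
  "targets": [
    [[1,0,0,0,0,0,-10.5],[1,0,0,0,0,0,-21],[1,0,0,0,0,0,-31.5],[1,0,0,0,0,0,-42],[1,0,0,0,0,0,-52.5],[1,0,0,0,0,0,-63],[1,0,0,0,0,0,-73.5],[1,0,0,0,0,0,-84],[1,0,0,0,0,0,-94.5],[1,0,0,0,0,0,-105]]
  ]
}}

```text
clock: 4.05
tool_pos: [0.5052, -0.0061, 0.3453]
eef_rot: [0.647, 0.705, 0.232, 0.174]
contact_force: [-0.2, -0.3, -0.1]
opening: 0.999
finger_force: 0.0
```

```bash
python3 - <<'E'
from h import *
s=r.get_state();print(np.round(s["q"],3),np.round(Ro.from_quat(s["eef_rot"]).as_matrix(),2).tolist())
E
```

```text
[ 0.203  0.231 -0.283  2.284 -0.148  0.052  0.178] [[-0.1, 0.83, 0.55], [0.99, 0.05, 0.1], [0.05, 0.55, -0.83]]
```

{"fn": "move_arm", "kwargs": {
  "targets": [
    [[1,0,0,0,0,0,-10.5],[1,0,0,0,0,0,-21],[1,0,0,0,0,0,-31.5],[1,0,0,0,0,0,-42],[1,0,0,0,0,0,-52.5],[1,0,0,0,0,0,-63],[1,0,0,0,0,0,-73.5],[1,0,0,0,0,0,-84],[1,0,0,0,0,0,-94.5],[1,0,0,0,0,0,-105]]
  ]
}}

```text
clock: 5.3
tool_pos: [0.5052, -0.0062, 0.3453]
eef_rot: [-0.165, 0.943, 0.003, 0.29]
contact_force: [-0.3, -0.4, 0.3]
opening: 1.0
finger_force: 0.0
```

```bash
python3 - <<'E'
from h import *
s=r.get_state();print(np.round(s["q"],3),np.round(Ro.from_quat(s["eef_rot"]).as_matrix(),2).tolist())
E
```

```text
[ 0.353  0.245 -0.473  2.279  0.734  0.076  1.126] [[-0.78, -0.31, 0.55], [-0.31, 0.95, 0.1], [-0.55, -0.09, -0.83]]
```

{"fn": "move_arm", "kwargs": {
  "targets": [
    [[1,0,0,0,0,0,-10.5],[1,0,0,0,0,0,-21],[1,0,0,0,0,0,-31.5],[1,0,0,0,0,0,-42],[1,0,0,0,0,0,-52.5],[1,0,0,0,0,0,-63],[1,0,0,0,0,0,-73.5],[1,0,0,0,0,0,-84],[1,0,0,0,0,0,-94.5],[1,0,0,0,0,0,-105]]
  ]
}}

```text
clock: 6.55
tool_pos: [0.5052, -0.0063, 0.3453]
eef_rot: [0.848, -0.443, 0.228, -0.179]
contact_force: [0.3, 0.2, -0.4]
opening: 0.998
finger_force: 0.0
```

```bash
python3 - <<'E'
from h import *
s=r.get_state();print(np.round(s["q"],3),np.round(Ro.from_quat(s["eef_rot"]).as_matrix(),2).tolist())
rel([((.49,-.006,.36),40,9),((.49,-.006,.36),50,9)])
E
```

```text
[ 0.68   0.314 -0.919  2.267  1.25   0.236  2.439] [[0.5, -0.67, 0.55], [-0.83, -0.54, 0.1], [0.23, -0.51, -0.83]]
TCP [ 0.502 -0.004  0.345] shift [-3.4  0.9 -1.6] turn [  2.8   6.1 -64.3]
TCP [ 0.504 -0.004  0.348] shift [-2.  -2.1 -2.2] turn [  8.4  15.  -64. ]
```

{"fn": "move_arm", "kwargs": {
  "targets": [
    [[1,0,0,0,2.6,4.3,0],[1,0,0,0,5.3,8.6,0],[1,0,0,0,8,13,0],[1,0,0,0,8,13,0]]
  ]
}}

```text
clock: 7.05
tool_pos: [0.5054, -0.0059, 0.346]
eef_rot: [0.8, -0.446, 0.354, -0.187]
contact_force: [0.1, -1.1, -1.1]
opening: 1.002
finger_force: 0.0
```

```bash
python3 - <<'E'
from h import *
s=r.get_state();print(np.round(s["q"],3),np.round(Ro.from_quat(s["eef_rot"]).as_matrix(),2).tolist())
rel([((.49,-.006,.36),40,9),((.49,-.006,.36),50,9)])
E
```

```text
[ 0.581  0.375 -1.045  2.503  2.181  0.688  1.354] [[0.35, -0.58, 0.73], [-0.85, -0.53, -0.02], [0.4, -0.62, -0.68]]
TCP [ 0.502 -0.004  0.345] shift [-2.9  1.4 -2.1] turn [  2.9 -10.3 -64.3]
TCP [ 0.504 -0.004  0.348] shift [-1.5 -1.6 -2. ] turn [  8.5  -1.3 -63.7]
```

{"fn": "move_arm", "kwargs": {
  "targets": [
    [[1,0,0,0,0.5,-1.5,-10],[1,0,0,0,0.9,-3,-20],[1,0,0,0,1.3,-4.5,-30],[1,0,0,0,1.8,-6,-40],[1,0,0,0,2.3,-8,-50],[1,0,0,0,2.6,-9,-60],[1,0,0,0,2.9,-10.3,-64],[1,0,0,0,2.9,-10.3,-64]]
  ]
}}

```text
clock: 8.05
tool_pos: [0.5057, -0.0062, 0.3458]
eef_rot: [0.938, 0.071, 0.339, -0.028]
contact_force: [0.8, 0.5, 0.3]
opening: 1.003
finger_force: 0.0
```

```bash
python3 - <<'E'
from h import *
s=r.get_state();print(np.round(s["q"],3))
R=tool(38,9).as_matrix();b=np.array([.6515,.0268,.1555])
rel([(b-.16*R[:,2],38,9),(b-.06*R[:,2],38,9),(b,38,9)])
E
```

```text
[ 0.489  0.269 -0.657  2.373  2.452  0.19   2.356]
TCP [0.566 0.013 0.267] shift [ -2.8  -9.8 100.8] turn [-0.  -1.8 -0.3]
TCP [0.627 0.023 0.188] shift [ -5.9  -9.8 200.7] turn [-0.  -1.8 -0.3]
TCP [0.663 0.029 0.141] shift [ -7.7  -9.7 260.7] turn [-0.  -1.8 -0.3]
```

{"fn": "move_arm", "kwargs": {
  "targets": [
    [[1,-1,-5,50,0,-1,0],[1,-3,-10,101,0,-1.8,0],[1,-4,-10,150,0,-1.8,0],[1,-4,-10,150,0,-1.8,0],[1,-4,-10,150,0,-1.8,0]]
  ]
}}

```text
clock: 8.68
tool_pos: [0.5945, 0.0184, 0.2279]
eef_rot: [0.943, 0.071, 0.324, -0.027]
contact_force: [-0.3, 0.6, 0.4]
opening: 1.003
finger_force: 0.0
```

```bash
python3 - <<'E'
from h import *
s=r.get_state();print(np.round(s["q"],3))
R=tool(38,9).as_matrix();b=np.array([.6515,.0268,.1555])
rel([(b-.06*R[:,2],38,9),(b,38,9)])
E
```

```text
[ 0.309  0.628 -0.61   2.291  2.455  0.48   2.372]
TCP [0.627 0.023 0.188] shift [ 0.9  0.7 51.5] turn [-0.1  0.1 -0.4]
TCP [0.663 0.029 0.141] shift [  1.    0.8 111.5] turn [-0.1  0.1 -0.4]
```

{"fn": "move_arm", "kwargs": {
  "newtons": 25,
  "targets": [
    [[1,0,0,30,0,0,0],[1,1,1,60,0,0,0],[1,1,1,90,0,0,0],[1,1,1,111,0,0,0],[1,1,1,111,0,0,0],[0.3,1,1,111,0,0,0],[0,1,1,111,0,0,0],[0,1,1,111,0,0,0],[0,1,1,111,0,0,0],[0,1,1,111,0,0,0]]
  ]
}}

```text
clock: 9.93
tool_pos: [0.6636, 0.0283, 0.1406]
eef_rot: [0.943, 0.071, 0.324, -0.027]
contact_force: [0.2, -0.1, 0.0]
opening: 0.456
finger_force: 0.0
```

```bash
python3 - <<'E'
from h import *
s=r.get_state();print(np.round(s["q"],3),s["opening"]*88,s["finger_force"])
R=tool(38,9).as_matrix();b=np.array([.6515,.0268,.1555])
d=[np.array(v) for v in((0,0,.012),(-.12,0,.03),(-.17,.05,.06))]
rel([(b,38,9)]+[(b+v,38,9) for v in d])
E
```

```text
[ 0.263  0.86  -0.582  2.151  2.514  0.577  2.393] 40.15330754554814 0.0
TCP [0.663 0.029 0.141] shift [-0.4 -0.4 -0.2] turn [-0.1  0.1 -0.4]
TCP [0.663 0.029 0.153] shift [ 6.9 -0.5 -9.7] turn [-0.1  0.1 -0.4]
TCP [0.543 0.029 0.171] shift [-75.6 -18.7 -96.7] turn [-0.1  0.1 -0.4]
TCP [0.493 0.079 0.201] shift [ -90.4  -75.8 -145.9] turn [-0.1  0.1 -0.4]
```

{"fn": "move_arm", "kwargs": {
  "targets": [
    [[0,0,0,0,0,0,0],[0,0,0,0,0,0,0],[0,0,0,0,0,0,0],[0,0,0,0,0,0,0],[0,0,0,0,0,0,0],[0,0,0,0,0,0,0]]
  ]
}}

```text
clock: 10.68
tool_pos: [0.6636, 0.0282, 0.1405]
eef_rot: [0.943, 0.071, 0.324, -0.027]
contact_force: [0.9, -0.2, -1.4]
opening: 0.154
finger_force: 25.0
```

{"fn": "move_arm", "kwargs": {
  "newtons": 30,
  "targets": [
    [[0,4,0,-5,0,0,0],[0,9,0,-11,0,0,0],[0,9,0,-11,0,0,0],[0,0,-2,-20,0,0,0],[0,-15,-6,-36,0,0,0],[0,-35,-10,-57,0,0,0],[0,-55,-14,-77,0,0,0],[0,-70,-18,-91,0,0,0],[0,-76,-19,-97,0,0,0],[0,-76,-19,-97,0,0,0]]
  ]
}}

```text
clock: 11.92
tool_pos: [0.5423, 0.0288, 0.1705]
eef_rot: [0.943, 0.071, 0.324, -0.027]
contact_force: [0.9, -0.3, -4.3]
opening: 0.154
finger_force: 30.0
```

```bash
python3 - <<'E'
from h import *
s=r.get_state();print(np.round(s["q"],3),s["contact_force"])
P=np.array([.5363,.2421,.106])
rel([((.52,.13,.22),38,9),(P+[0,0,.1],38,9),(P+[0,0,.012],38,9),(P,38,9)])
im=r.snapshot("scene")[100:220,180:380];cv2.imwrite("pics/s2.png",cv2.resize(im,(800,480))[:,:,::-1])
E
```

```text
[ 0.295  0.782 -0.705  2.486  2.548  0.821  2.235] [ 0.93540106 -0.30171652 -4.28736492]
TCP [0.532 0.132 0.205] shift [  24.8 -103.6  -23.8] turn [-0.1  0.1 -0.4]
TCP [0.548 0.244 0.191] shift [  41.9 -211.9    8. ] turn [-0.1  0.1 -0.4]
TCP [0.548 0.244 0.103] shift [ -12.2 -211.4   77.5] turn [-0.1  0.1 -0.4]
TCP [0.548 0.244 0.091] shift [ -19.6 -211.3   86.9] turn [-0.1  0.1 -0.4]
```

View pics/s2.png

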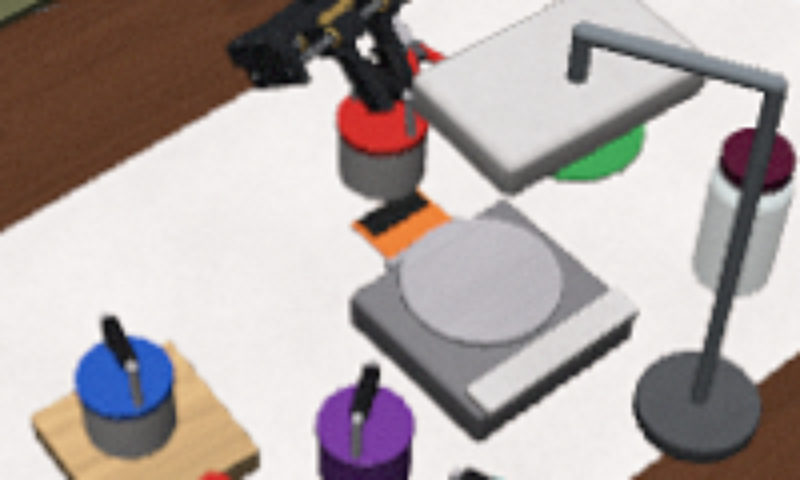

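The red can hangs upright, clear of the pan and lamp. The bare pan is centred at about (300,170) in the scene picture.

{"fn": "move_arm", "kwargs": {
  "targets": [
    [[0,8,-25,-8,0,0,0],[0,16,-60,-16,0,0,0],[0,25,-104,-24,0,0,0],[0,32,-145,-12,0,0,0],[0,37,-180,-2,0,0,0],[0,41,-203,6,0,0,0],[0,42,-212,8,0,0,0],[0,42,-212,8,0,0,0],[0,42,-212,8,0,0,0]]
  ]
}}

```text
clock: 13.1
tool_pos: [0.5483, 0.2422, 0.191]
eef_rot: [0.943, 0.07, 0.324, -0.026]
contact_force: [0.5, -0.1, -4.2]
opening: 0.154
finger_force: 30.0
```

```bash
python3 - <<'E'
from h import *
S=r.snapshot("scene");T=r.snapshot("top")
g=cv2.cvtColor(T,cv2.COLOR_RGB2HSV)
cv2.imwrite("pics/t3.png",cv2.resize(np.hstack([T[160:280,60:260]]),(800,480),interpolation=cv2.INTER_CUBIC)[:,:,::-1])
P=np.array([.5363,.2421,.106])
rel([(P+[0,0,.012],38,9),(P,38,9)])
E
```

```text
TCP [0.548 0.244 0.103] shift [-54.3  -1.2  69.3] turn [ 0.1  0.1 -0.5]
TCP [0.548 0.244 0.091] shift [-61.6  -1.2  78.8] turn [ 0.1  0.1 -0.5]
```

View pics/t3.png

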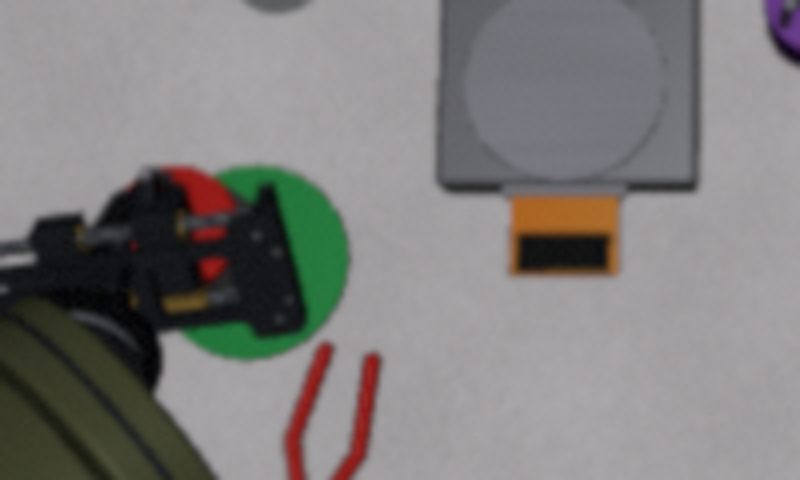

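{"fn": "move_arm", "kwargs": {
  "targets": [
    [[0,-15,0,18,0,0,0],[0,-35,-1,43,0,0,0],[0,-48,-1,60,0,0,0],[0,-54,-1,69,0,0,0],[0,-57,-1,73,0,0,0],[0,-59,-1,75.5,0,0,0],[0,-60.5,-1,77.5,0,0,0],[0,-61.6,-1,79,0,0,0],[0,-62,-1,79.4,0,0,0],[0,-62,-1,79.4,0,0,0]]
  ]
}}

```text
clock: 14.45
tool_pos: [0.5485, 0.246, 0.0915]
eef_rot: [0.943, 0.071, 0.325, -0.027]
contact_force: [-1.0, -0.7, 3.9]
opening: 0.154
finger_force: 30.0
```

```bash
python3 - <<'E'
from h import *
s=r.get_state();print(s["contact_force"],s["moment"]);P=np.array([.5363,.2421,.106])
R=tool(38,9).as_matrix()
rel([(P,38,9)])
E
```

```text
[-0.95971923 -0.65830701  3.90234177] [-0.12404861  0.32152209 -0.02067614]
TCP [0.548 0.244 0.091] shift [-1.   2.  -0.3] turn [-0.1 -0.1 -0.4]
```

{"fn": "move_arm", "kwargs": {
  "targets": [
    [[0,0.4,0,-0.5,0,0,0],[0.2,0.4,0,-0.5,0,0,0],[0.4,0.4,0,-0.5,0,0,0],[0.7,0.4,0,-0.5,0,0,0],[0.7,0.4,0,-0.5,0,0,0],[0.7,0.4,0,-0.5,0,0,0],[0.7,0.4,0,-0.5,0,0,0],[0.7,0.4,0,-0.5,0,0,0]]
  ]
}}

```text
clock: 15.45
tool_pos: [0.5479, 0.2456, 0.091]
eef_rot: [0.943, 0.071, 0.324, -0.027]
contact_force: [0.1, -0.4, 0.4]
opening: 0.702
finger_force: 0.0
```

{"fn": "move_arm", "kwargs": {
  "targets": [
    [[0.7,0,0,-20,0,0,0],[0.7,0,0,-50,0,0,0],[0.7,0,0,-90,0,0,0],[0.4,0,0,-130,0,0,0],[0,0,0,-130,0,0,0],[0,0,0,-130,0,0,0]]
  ]
}}

```text
clock: 16.2
tool_pos: [0.4692, 0.233, 0.1938]
eef_rot: [0.943, 0.071, 0.324, -0.027]
contact_force: [-0.3, 0.2, -0.6]
opening: 0.382
finger_force: 0.0
```

```bash
python3 - <<'E'
from h import *
S=r.snapshot("scene");T=r.snapshot("top")
z=tool(38,0).as_matrix()[:,2]
rel([(np.array(p)-.019*z,38,0) for p in((.50,.12,.20),(.548,.0325,.10),(.548,.0325,.052),(.548,.0325,.034))])
h=hullc(S,"red",(300,105,350,150));rs=cv2.fitEllipse(h)[0];h=hullc(T,"red",(90,190,150,250));rt=cv2.fitEllipse(h)[0]
print("red lid",rs,rt,tri(rs,rt),plane("top",rt,.068),"pan tri",tri((300,169.9),(200.9,180.3)))
cv2.imwrite("pics/s4.png",cv2.resize(np.hstack([S[90:190,270:370],T[180:280,80:180]]),(800,400),interpolation=cv2.INTER_CUBIC)[:,:,::-1])
E
```

```text
TCP [0.5  0.12 0.2 ] shift [ 15.3 116.    2.1] turn [-5.5  0.1  6.6]
TCP [0.548 0.032 0.1  ] shift [-18.7 210.2 101.8] turn [-5.5  0.1  6.6]
TCP [0.548 0.032 0.052] shift [-48.2 210.5 139.6] turn [-5.5  0.1  6.6]
TCP [0.548 0.032 0.034] shift [-59.2 210.6 153.9] turn [-5.5  0.1  6.6]Traceback (most recent call last):
  File "<stdin>", line 5, in <module>
  File "h.py", line 22, in hullc
    h=cv2.convexHull(np.vstack([b for b in blobs(im,c,box) if cv2.contourArea(b)>8]))
                     ~~~~~~~~~^^^^^^^^^^^^^^^^^^^^^^^^^^^^^^^^^^^^^^^^^^^^^^^^^^^^^^
    return _nx.concatenate(arrs, 0, dtype=dtype, casting=casting)
           ~~~~~~~~~~~~~~~^^^^^^^^^^^^^^^^^^^^^^^^^^^^^^^^^^^^^^^
ValueError: need at least one array to concatenate
```

{"fn": "move_arm", "kwargs": {
  "targets": [
    [[0,8,58,0,-2.7,0,3.3],[0,15,116,2,-5.5,0,6.6],[0,4,147,35,-5.5,0,6.6],[0,-7,178,68,-5.5,0,6.6],[0,-19,210,102,-5.5,0,6.6],[0,-19,210,102,-5.5,0,6.6],[0,-19,210,102,-5.5,0,6.6],[0,-19,210,102,-5.5,0,6.6]]
  ]
}}

```text
clock: 17.3
tool_pos: [0.5479, 0.0346, 0.1012]
eef_rot: [0.946, 0.002, 0.325, -0.001]
contact_force: [0.4, 0.0, 0.9]
opening: 0.004
finger_force: 0.0
```

```bash
python3 - <<'E'
from h import *
S=r.snapshot("scene");T=r.snapshot("top")
print("pan tri",tri((300,169.9),(200.9,180.3)))
cv2.imwrite("pics/s4.png",cv2.resize(np.hstack([S[110:200,260:350],T[150:240,90:215]]),(790,336),interpolation=cv2.INTER_CUBIC)[:,:,::-1])
z=tool(38,0).as_matrix()[:,2]
rel([(np.array(p)-.019*z,38,0) for p in((.548,.0325,.052),(.548,.0325,.034))])
h=hullc(T,"red",(90,190,150,250));rt=cv2.fitEllipse(h)[0]
print("red lid",rt,plane("top",rt,.068))
E
```

```text
pan tri (array([0.65024728, 0.03392721, 0.05011389]), np.float64(0.0005926754239525295))
TCP [0.548 0.032 0.052] shift [-30.4   1.9  38.9] turn [-0.2  0.   0.1]
TCP [0.548 0.032 0.034] shift [-41.5   1.9  53.1] turn [-0.2  0.   0.1]
red lid (115.07561492919922, 222.7285919189453) [0.53510493 0.24237689 0.068     ]
```

View pics/s4.png

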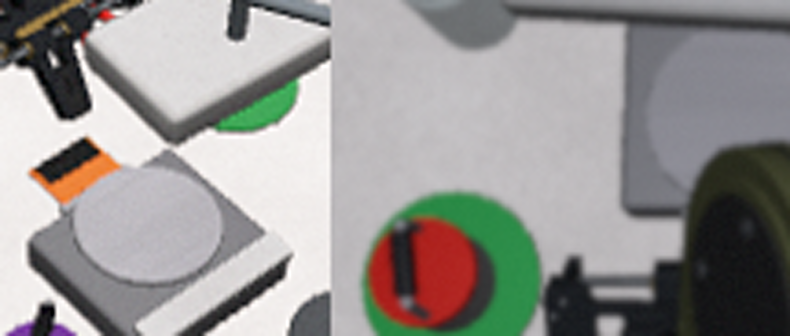

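The red can stands centred on the pad: its lid axis is at (0.535,0.242) against the pad's (0.536,0.242). The pan triangulates to (0.650,0.034). Next is the pedal press.

{"fn": "move_arm", "kwargs": {
  "targets": [
    [[0,-15,1,19,0,0,0],[0,-30,2,38.5,0,0,0],[0,-33.5,2,43,0,0,0],[0,-37,2,47,0,0,0],[0,-39,2,50,0,0,0],[0,-41.5,2,53,0,0,0],[0,-41.5,2,53,0,0,0]]
  ]
}}

```text
clock: 18.27
tool_pos: [0.5481, 0.0316, 0.0352]
eef_rot: [0.945, 0.001, 0.326, -0.001]
contact_force: [-1.9, -0.4, 8.5]
opening: 0.004
finger_force: 4.8
```

{"fn": "move_arm", "kwargs": {
  "targets": [
    [[0,-0.9,0,1.2,0,0,0],[0,-1.8,0,2.4,0,0,0],[0,-2.5,0,3.2,0,0,0],[0,-2.5,0,3.2,0,0,0],[0,-2.5,0,3.2,0,0,0]]
  ]
}}

```text
clock: 18.9
tool_pos: [0.5484, 0.0317, 0.0337]
eef_rot: [0.945, 0.002, 0.328, -0.001]
contact_force: [-8.1, -1.9, 24.8]
opening: 0.01
finger_force: 13.3
```

{"fn": "move_arm", "kwargs": {
  "targets": [
    [[0,2.5,0,-3,0,0,0],[0,15,0,-20,0,0,0],[0,40,0,-52,0,0,0],[0.5,40,0,-100,0,0,0],[1,40,0,-140,0,0,0],[1,40,0,-140,0,0,0]]
  ]
}}

```text
clock: 19.65
tool_pos: [0.5104, 0.0323, 0.1696]
eef_rot: [0.948, 0.003, 0.319, 0.002]
contact_force: [-27.4, 86.1, 105.5]
opening: 0.324
finger_force: 0.0
```

```bash
python3 - <<'E'
from h import *
S=r.snapshot("scene");T=r.snapshot("top")
a,ra,na=dark(S,(203,176,215,193));b_,rb,nb=dark(T,(312,188,325,215));p,e=tri(a,b_);print("blue bar",p,e,r.get_state()["q"])
R=tool(38,-12).as_matrix();b=np.array([.5778,-.2574,.1305])
rel([(b-.16*R[:,2],38,-12),(b-.06*R[:,2],38,-12),(b,38,-12)])
h=hullc(S,"orange",(255,138,298,172));print(h[:,0].min(0),h[:,0].max(0))
E
```

```text
blue bar [ 0.58570491 -0.25918659  0.14229278] 0.005811853303387053 [ 0.46096353  1.11110764 -1.46684619  2.56017026  1.94815349  1.48667005
  2.52446033]
TCP [ 0.493 -0.239  0.242] shift [ 31.6 266.7 -66.3] turn [-6.5  1.1  9.6]
TCP [ 0.553 -0.252  0.163] shift [ 32.6 278.2  33. ] turn [-6.5  1.1  9.6]
TCP [ 0.589 -0.26   0.116] shift [ 33.1 285.1  92.6] turn [-6.5  1.1  9.6]Traceback (most recent call last):
  File "<stdin>", line 6, in <module>
  File "h.py", line 22, in hullc
    h=cv2.convexHull(np.vstack([b for b in blobs(im,c,box) if cv2.contourArea(b)>8]))
                     ~~~~~~~~~^^^^^^^^^^^^^^^^^^^^^^^^^^^^^^^^^^^^^^^^^^^^^^^^^^^^^^
    return _nx.concatenate(arrs, 0, dtype=dtype, casting=casting)
           ~~~~~~~~~~~~~~~^^^^^^^^^^^^^^^^^^^^^^^^^^^^^^^^^^^^^^^
ValueError: need at least one array to concatenate
```

```bash
python3 - <<'E'
from h import *
s=r.get_state();print({k:np.round(v,3).tolist() for k,v in s.items()})
S=r.snapshot("scene");s=r.get_state();print(s["contact_force"],np.round(s["tool_pos"],4),np.round(s["q"],3),s["clock"])
cv2.imwrite("pics/s5.png",cv2.resize(S[0:300,0:400],(800,600))[:,:,::-1])
E
```

```text
{'clock': 19.75, 'q': [0.461, 1.111, -1.467, 2.56, 1.948, 1.487, 2.524], 'qd': [-0.061, -0.016, -0.08, -0.004, 0.131, -0.09, -0.087], 'joint_torque': [0.746, -41.286, -10.213, -3.758, 1.279, 1.986, 0.649], 'tool_pos': [0.509, 0.026, 0.167], 'eef_rot': [0.949, -0.002, 0.316, 0.006], 'contact_force': [0.128, 1.238, 0.499], 'moment': [0.129, 0.494, 0.014], 'finger_force': 0.0, 'opening': 0.413}
[-0.01746612  0.10828628  0.13564806] [0.51   0.0306 0.1682] [ 0.458  1.11  -1.47   2.56   1.953  1.484  2.522] 19.8
```

View pics/s5.png

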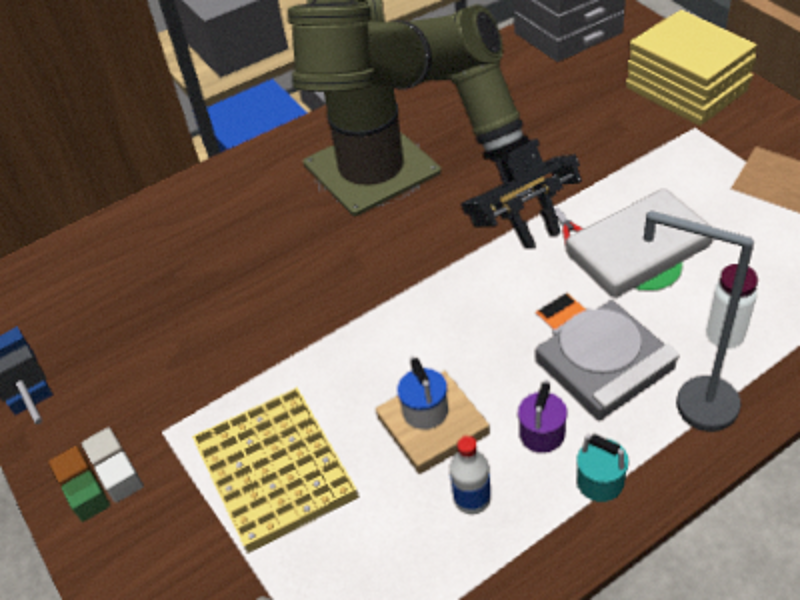

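The picture shows the arm folded with its elbow out and free of contact, the pedal up, and the blue can on its stand at crop (422,395). The force spike was the arm stopping abruptly at its joint limits, and it has since gone. I'll continue with gentler moves.

```bash
python3 - <<'E'
from h import *
R=tool(38,-12).as_matrix();b=np.array([.5778,-.2574,.1305])
z0=tool(38,0).as_matrix()[:,2]
rel([((.54,-.05,.25),38,-4),((.54,-.15,.25),38,-8),(b-.10*R[:,2],38,-12),(b,38,-12)])
E
```

```text
TCP [ 0.552 -0.051  0.235] shift [ 73.5  81.5 -28. ] turn [-2.2  0.9  3.2]
TCP [ 0.552 -0.152  0.235] shift [ 73.4 182.3 -27.6] turn [-4.7  0.9  6.4]
TCP [ 0.529 -0.247  0.194] shift [ 30.9 277.7  -8.4] turn [-7.1  0.9  9.5]
TCP [ 0.589 -0.26   0.116] shift [ 31.4 290.1  90.8] turn [-7.1  0.9  9.5]
```

{"fn": "move_arm", "kwargs": {
  "targets": [
    [[0.9,8,8,-3,0,0,0],[0.9,24,26,-10,-0.7,0.3,1],[0.9,48,53,-18,-1.4,0.6,2],[0.9,73,82,-28,-2.2,0.9,3.2],[0.9,73,115,-28,-3,0.9,4.2],[0.9,73,148,-28,-3.8,0.9,5.3],[0.9,73,182,-28,-4.7,0.9,6.4],[0.9,73,182,-28,-4.7,0.9,6.4]]
  ]
}}

```text
clock: 20.8
tool_pos: [0.5518, -0.1498, 0.236]
eef_rot: [0.943, -0.065, 0.326, 0.022]
contact_force: [0.2, 0.5, 0.3]
opening: 0.901
finger_force: 0.0
```

```bash
python3 - <<'E'
from h import *
print(np.round(r.get_state()["q"],3))
R=tool(38,-12).as_matrix();b=np.array([.5778,-.2574,.1305])
rel([(b-.10*R[:,2],38,-12),(b,38,-12)])
E
```

```text
[ 0.8    0.686 -0.952  2.34   2.191  0.65   2.651]
TCP [ 0.529 -0.247  0.194] shift [-32.9  99.5  27.1] turn [-2.5 -0.1  3.2]
TCP [ 0.589 -0.26   0.116] shift [-33.1 103.9 127. ] turn [-2.5 -0.1  3.2]
```

Joint 7 is near its limit, so I'll turn the tool half a turn the other way. The grasp is the same and the joint sits comfortably in range.

{"fn": "move_arm", "kwargs": {
  "targets": [
    [[0.9,0,0,0,0,0,10],[0.9,0,0,0,0,0,20],[0.9,0,0,0,0,0,30],[0.9,0,0,0,0,0,40],[0.9,0,0,0,0,0,50],[0.9,0,0,0,0,0,60],[0.9,0,0,0,0,0,70],[0.9,0,0,0,0,0,80],[0.9,0,0,0,0,0,90],[0.9,0,0,0,0,0,90]]
  ]
}}

```text
clock: 22.05
tool_pos: [0.5521, -0.1465, 0.2355]
eef_rot: [-0.623, 0.711, -0.244, 0.216]
contact_force: [0.4, 0.1, -0.2]
opening: 0.901
finger_force: 0.0
```

```bash
cat >> h.py <<'E'
_t=tool
def tool(tilt,yaw): return _t(tilt,yaw)*Ro.from_euler("z",180,degrees=True)
E
python3 - <<'E'
from h import *
print(np.round(r.get_state()["q"],3))
R=tool(38,-12).as_matrix();b=np.array([.5778,-.2574,.1305])
rel([((.54,-.15,.25),38,-8),(b-.10*R[:,2],38,-12),(b,38,-12)])
E
```

```text
[ 0.957  0.879 -1.349  2.334  1.96   0.946  1.358]
TCP [ 0.552 -0.152  0.235] shift [5.2 0.2 0.4] turn [ 0.3  0.4 90.2]
TCP [ 0.529 -0.247  0.194] shift [102.8  32.8  26.1] turn [ 2.2  2.3 93.4]
TCP [ 0.589 -0.26   0.116] shift [107.9  33.  126. ] turn [ 2.2  2.3 93.4]
```

{"fn": "move_arm", "kwargs": {
  "targets": [
    [[0.9,10,3,2,0,0,10],[0.9,20,6,4,0,0,20],[0.9,32,10,7,0.5,0.5,30],[0.9,44,14,10,0.8,0.8,40],[0.9,56,18,13,1.1,1.1,50],[0.9,68,22,16,1.4,1.4,60],[0.9,80,26,19,1.7,1.7,70],[0.9,92,30,22,2,2,80],[0.9,103,33,26,2.2,2.3,90],[0.9,103,33,26,2.2,2.3,93.4]]
  ]
}}

```text
clock: 23.3
tool_pos: [0.528, -0.2492, 0.1938]
eef_rot: [0.101, 0.94, -0.035, 0.323]
contact_force: [0.0, 0.7, 0.4]
opening: 0.898
finger_force: 0.0
```

```bash
python3 - <<'E'
from h import *
print(np.round(r.get_state()["q"],3))
R=tool(38,-12).as_matrix();b=np.array([.5778,-.2574,.1305])
rel([(b-.10*R[:,2],38,-12),(b-.05*R[:,2],38,-12),(b,38,-12)])
S=r.snapshot("scene");T=r.snapshot("top")
for n,im,bx in(("s",S,(190,175,230,220)),("t",T,(295,185,340,230))):
    try:h=hullc(im,"blue",bx);print(n,cv2.fitEllipse(h)[:2])
    except Exception: print(n,"hidden")
E
```

```text
[ 1.181  1.08  -1.447  2.32   2.006  1.059 -0.028]
TCP [ 0.529 -0.247  0.194] shift [-0.8  2.3 -0. ] turn [-0.2 -0.1 -0.2]
TCP [ 0.559 -0.253  0.155] shift [-0.8  2.5 50. ] turn [-0.2 -0.1 -0.2]
TCP [ 0.589 -0.26   0.116] shift [ -0.9   2.6 100. ] turn [-0.2 -0.1 -0.2]
s ((210.56703186035156, 194.0699462890625), (19.86880111694336, 23.822519302368164))
t ((315.91748046875, 207.42678833007812), (28.215978622436523, 28.948896408081055))
```

Both views put the blue can where it was before, so I go in and grip.

{"fn": "move_arm", "kwargs": {
  "newtons": 30,
  "targets": [
    [[0.9,-1,2,30,0,0,0],[0.9,-1,2.5,60,0,0,0],[0.7,-1,2.5,85,0,0,0],[0.6,-1,2.5,100,0,0,0],[0.5,-1,2.5,100,0,0,0],[0,-1,2.5,100,0,0,0],[0,-1,2.5,100,0,0,0],[0,-1,2.5,100,0,0,0],[0,-1,2.5,100,0,0,0],[0,-1,2.5,100,0,0,0]]
  ]
}}

```text
clock: 24.65
tool_pos: [0.5891, -0.2606, 0.1158]
eef_rot: [0.101, 0.94, -0.035, 0.323]
contact_force: [-0.8, -0.2, 3.1]
opening: 0.154
finger_force: 30.0
```

{"fn": "move_arm", "kwargs": {
  "targets": [
    [[0,0,0,0,0,0,0],[0,0,0,0,0,0,0],[0,0,0,0,0,0,0],[0,0,0,0,0,0,0]]
  ]
}}

```text
clock: 25.15
tool_pos: [0.5892, -0.2606, 0.1158]
eef_rot: [0.102, 0.94, -0.035, 0.323]
contact_force: [-2.8, -0.4, 4.6]
opening: 0.153
finger_force: 30.0
```

```bash
python3 - <<'E'
from h import *
print(np.round(r.get_state()["q"],3))
b=np.array([.5778,-.2574,.1305]);p=np.array([.650,.0335,.155])
rel([(b,38,-12),(b+[0,0,.03],38,-12),(b+[-.03,.03,.08],38,-10),((.54,-.10,.21),38,-5),((.52,.03,.19),38,0)])
E
```

```text
[ 1.092  1.256 -1.337  2.188  2.156  1.088  0.014]
TCP [ 0.589 -0.26   0.116] shift [0.3 0.7 0.1] turn [-0.2 -0.  -0.3]
TCP [ 0.589 -0.26   0.146] shift [-18.2   0.7 -23.5] turn [-0.2 -0.  -0.3]
TCP [ 0.559 -0.229  0.196] shift [-20.8  24.  -84.9] turn [-1.4 -0.  -1.8]
TCP [ 0.552 -0.101  0.195] shift [   7.1  147.8 -106. ] turn [-4.5 -0.  -5.8]
TCP [0.532 0.03  0.175] shift [  56.8  271.6 -119.5] turn [-7.6 -0.  -9.7]
```

{"fn": "move_arm", "kwargs": {
  "targets": [
    [[0,-5,0,-6,0,0,0],[0,-18,0,-23,0,0,0],[0,-20,6,-40,-0.4,0,-0.6],[0,-21,15,-65,-0.9,0,-1.2],[0,-21,24,-85,-1.4,0,-1.8],[0,-14,55,-91,-2.2,0,-2.8],[0,-7,90,-97,-3,0,-4],[0,2,123,-103,-4,0,-5],[0,7,142,-106,-4.5,0,-5.8],[0,7,148,-106,-4.5,0,-5.8]]
  ]
}}

```text
clock: 26.4
tool_pos: [0.5509, -0.0994, 0.1947]
eef_rot: [0.04, 0.945, -0.014, 0.324]
contact_force: [-0.6, -0.0, -2.7]
opening: 0.154
finger_force: 30.0
```

```bash
python3 - <<'E'
from h import *
s=r.get_state();print(np.round(s["q"],3))
p=np.array([.650,.0335,.155])
rel([((.53,.0335,.20),38,0),(p+[-.05,0,.025],38,0),(p+[0,0,.018],38,0),(p+[0,0,.006],38,0),(p,38,0)])
E
```

```text
[ 0.84   1.035 -1.423  2.405  2.012  1.177 -0.286]
TCP [0.542 0.034 0.185] shift [ 21.9 131.7  -4.9] turn [-3.  -0.1 -3.8]
TCP [0.612 0.034 0.165] shift [-20.9 137.6  53.7] turn [-3.  -0.1 -3.8]
TCP [0.662 0.034 0.158] shift [-56.  141.8  89.8] turn [-3.  -0.1 -3.8]
TCP [0.662 0.034 0.146] shift [-48.6 141.8  99.3] turn [-3.  -0.1 -3.8]
TCP [0.662 0.034 0.14 ] shift [-44.9 141.8 104. ] turn [-3.  -0.1 -3.8]
```

{"fn": "move_arm", "kwargs": {
  "targets": [
    [[0,5,25,-1,-0.7,0,-0.9],[0,10,55,-2,-1.4,0,-1.8],[0,16,90,-4,-2.2,0,-2.8],[0,21,120,-5,-2.9,0,-3.6],[0,21,132,-5,-3,0,-3.8],[0,12,134,8,-3,0,-3.8],[0,-2,135,27,-3,0,-3.8],[0,-15,137,45,-3,0,-3.8],[0,-21,138,54,-3,0,-3.8],[0,-21,138,54,-3,0,-3.8]]
  ]
}}

```text
clock: 27.65
tool_pos: [0.6132, 0.0312, 0.1646]
eef_rot: [0.002, 0.946, -0.001, 0.324]
contact_force: [-0.8, -0.1, -2.7]
opening: 0.156
finger_force: 30.0
```

```bash
python3 - <<'E'
from h import *
s=r.get_state();print(np.round(s["q"],3))
p=np.array([.650,.0335,.155])
rel([(p+[0,0,.018],38,0),(p+[0,0,.006],38,0),(p,38,0)])
S=r.snapshot("scene")
cv2.imwrite("pics/s6.png",cv2.resize(S[90:210,230:390],(800,600))[:,:,::-1])
E
```

```text
[ 0.52   1.12  -1.359  2.273  2.029  1.278 -0.343]
TCP [0.662 0.034 0.158] shift [-34.2   2.6  35. ] turn [-0.2 -0.1 -0.2]
TCP [0.662 0.034 0.146] shift [-26.8   2.6  44.4] turn [-0.2 -0.1 -0.2]
TCP [0.662 0.034 0.14 ] shift [-23.2   2.6  49.2] turn [-0.2 -0.1 -0.2]
```

View pics/s6.png

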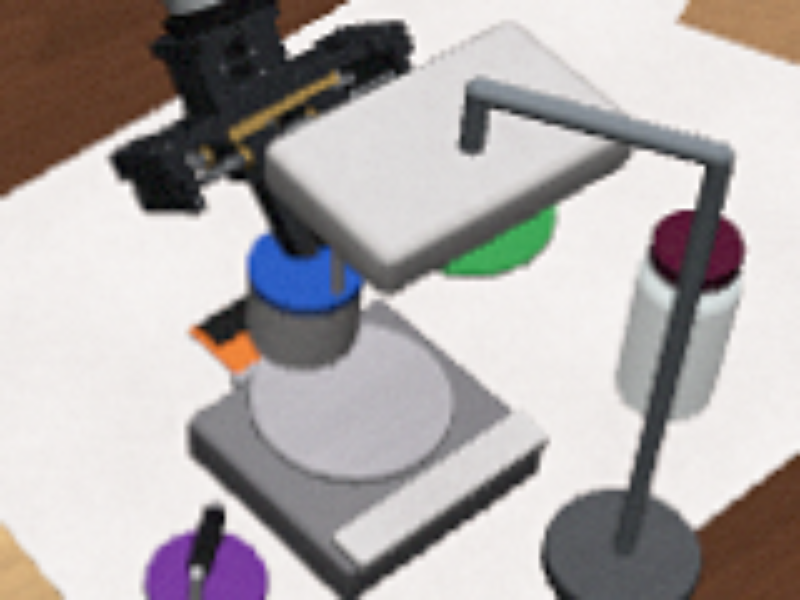

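The blue can hangs upright at crop (305,300), just short of the bare pan at crop (350,405). The gripper is clear of the lamp's near edge. I'll slide it in and lower it slowly.

{"fn": "move_arm", "kwargs": {
  "targets": [
    [[0,-8,1,8,0,0,0],[0,-18,2,18,0,0,0],[0,-28,2.6,29,0,0,0],[0,-34,2.6,35,0,0,0],[0,-34,2.6,35,0,0,0],[0,-30,2.6,40,0,0,0],[0,-27,2.6,44.4,0,0,0],[0,-25.5,2.6,46.4,0,0,0],[0,-24,2.6,48,0,0,0],[0,-24,2.6,48,0,0,0]]
  ]
}}

```text
clock: 28.95
tool_pos: [0.6616, 0.0347, 0.1417]
eef_rot: [0.001, 0.946, -0.0, 0.325]
contact_force: [-0.1, 0.3, -2.1]
opening: 0.152
finger_force: 30.0
```

{"fn": "move_arm", "kwargs": {
  "targets": [
    [[0,0.4,0,0.6,0,0,0],[0,0.9,0,1.2,0,0,0],[0,1.2,0,1.6,0,0,0],[0,1.2,0,1.6,0,0,0]]
  ]
}}

```text
clock: 29.45
tool_pos: [0.6622, 0.0348, 0.1408]
eef_rot: [0.001, 0.945, -0.0, 0.326]
contact_force: [-1.9, -0.6, 2.8]
opening: 0.152
finger_force: 30.0
```

{"fn": "move_arm", "kwargs": {
  "targets": [
    [[0,-0.2,0,-0.3,0,0,0],[0.2,-0.2,0,-0.3,0,0,0],[0.4,-0.2,0,-0.3,0,0,0],[0.6,-0.2,0,-0.3,0,0,0],[0.6,-0.2,0,-0.3,0,0,0],[0.6,-0.2,0,-0.3,0,0,0],[0.6,-0.2,0,-0.3,0,0,0]]
  ]
}}

```text
clock: 30.32
tool_pos: [0.6617, 0.0347, 0.1402]
eef_rot: [0.001, 0.946, -0.0, 0.325]
contact_force: [-0.4, -0.0, 0.8]
opening: 0.6
finger_force: 0.0
```

{"fn": "move_arm", "kwargs": {
  "targets": [
    [[0.6,0,0,-10,0,0,0],[0.6,0,0,-28,0,0,0],[0.6,0,0,-50,0,0,0],[0.6,0,0,-75,0,0,0],[0.6,0,0,-95,0,0,0],[0.6,0,0,-110,0,0,0],[0.6,0,0,-110,0,0,0],[0.6,0,0,-110,0,0,0]]
  ]
}}

```text
clock: 31.32
tool_pos: [0.5942, 0.0345, 0.2268]
eef_rot: [0.002, 0.946, -0.001, 0.325]
contact_force: [-0.3, 0.1, -0.0]
opening: 0.6
finger_force: 0.0
```

```bash
python3 - <<'E'
from h import *
s=r.get_state();print(np.round(s["q"],3),s["contact_force"],s["clock"])
S=r.snapshot("scene");T=r.snapshot("top")
for n,im,bx in(("s",S,(270,130,330,190)),("t",T,(170,150,230,210))):
    try:h=hullc(im,"blue",bx);e=cv2.fitEllipse(h);print(n,e[:2],plane({"s":"scene","t":"top"}[n],e[0],.117))
    except Exception as x: print(n,"hidden")
h=hullc(T,"red",(90,190,150,250));e=cv2.fitEllipse(h);print("red",e[:2],plane("top",e[0],.068))
cv2.imwrite("pics/s7.png",cv2.resize(np.hstack([S[110:210,240:340],T[145:245,90:240]]),(800,320))[:,:,::-1])
E
```

```text
[ 0.549  0.964 -1.41   2.28   1.887  1.197 -0.324] [-0.25969718  0.09798096 -0.0442115 ] 31.325
s ((301.6545715332031, 156.95652770996094), (18.11387062072754, 22.968109130859375)) [0.65389258 0.03270066 0.117     ]
t ((197.15028381347656, 174.96701049804688), (28.79686164855957, 29.295949935913086)) [0.64815438 0.0348909  0.117     ]
red ((115.03284454345703, 222.789306640625), (28.167116165161133, 29.053756713867188)) [0.53495104 0.2424739  0.068     ]
```

View pics/s7.png

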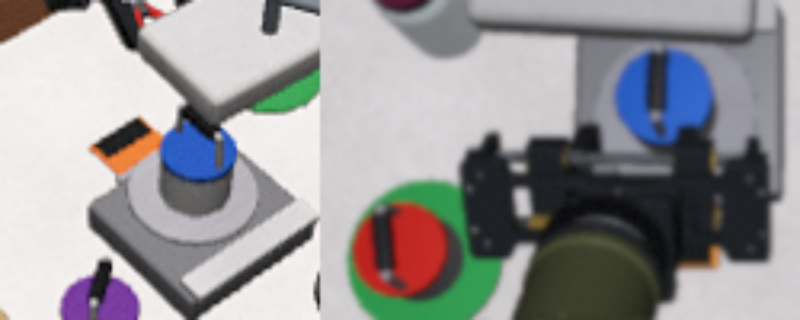

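The blue can stands released and upright in the middle of the pan, at scene crop (198,165): its axis is at (0.650,0.034), the same as the pan. The red can is centred on the pad, the pedal is up, and the robot touches nothing, so I hand in.

```bash
python3 -c "
from plant import r
print(r.finish_job())"
```

```text
the job is handed in; nothing more can be done
None
```

I handed the job in at about 31 s: the red can stands centred on the green pad, the pedal went to its stop (judged by the force rise) and is up again, and the blue can stands centred on the pan. The hand-in gave no verdict, and the wrist force touched about 105 N (limit 120) once during a retreat after the pedal press, with joints 3 and 4 at their range ends.

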